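# Back the watch dial up one notch

### The job

The watch assembly dial has been indexed one station too far. Using only the fingertips, lift the ratchet pawl by its orange thumb tab until it tips over and stays up, push the dial backward (clockwise seen from above) by one notch and no further, then tip the pawl back so that it drops fully into that notch. Nothing is picked up: the watches stay lying in their nests and everything else on the bench stays where it is.

Things in the scene. Friction and masses are not known exactly. Their poses are not given: they have to be found in the camera images.
- fixture: Hand-indexed watch assembly fixture, bolted down: bare aluminium base plate 360 x 360 x 15 mm carrying a round dial, 280 mm across, on a vertical axis. Origin on the bench under that axis, z up. -x is the operator's (front) side, marked by a red pointer (top 69 mm above the bench, 136 to 170 mm from the axis); the pawl stands on the +y side.
- hub (a point): Centre of the dial's top face, on its axis, 57 mm above the bench. On that face: watch nests 72 mm from the axis (parts out to 95 mm, at most 74 mm above the bench), half-way between the turning pins; eight saw teeth (dark flat top, then a bright ramp) 45 degrees apart at 124 to 140 mm from the axis, tops 67 mm above the bench.
- dial (a joint): Dial angle, rad; grows backward = clockwise seen from above; starts between -0.07 and -0.01. One notch = 0.785. It stays where left (friction): 2 to 3 N on a pin turn it. With the pawl down a notch leaves play -0.09 to 0, the next one back 0.695 to 0.785; backward it is then stopped by a steep tooth face, forward a ramp lifts the pawl.
- turning_pin (a point): Top centre of the turning pin right of the front pointer, 101 mm above the bench, 110 mm from the axis, at 202.5 degrees in the fixture frame (from +x towards +y) at dial 0; a notch back: 157.5. Eight such upright pins, 45 degrees apart, 10 mm thick with 14 mm black caps (87 to 101 mm high). Fingertips 80 mm above the bench clear teeth and watches and bear on the pins.
- pawl (a joint): Pawl angle about its level pivot, rad: 0 = fully down in a notch, about 0.2 = on top of a tooth, 1.75 = tipped over backward against its rest. Grows as the nose lifts. No spring: below about 1.07 it falls shut by its weight, beyond that it tips over and stays up. About 1 N moves it.
- pawl_pivot (a point): Pawl's pivot: at (55, 132) mm in the fixture's xy, 79 mm above the bench, axis along the fixture's y. A dark steel bracket stands beside it at y 148 to 177 mm, top 88 mm above the bench; its arm and rest pin reach to x = 111 mm, 81 mm high.
- pawl_tab (a point): Centre of the pawl's orange thumb tab, a 24 mm square plate 6 mm thick facing the fixture's -x. Pawl down: at (38, 132) mm in the fixture's xy, 118 mm above the bench, top 130 mm. Fingertips 107 mm above the bench pushing it level towards +x lift the nose; carried 40 mm past the pivot, the pawl tips over. Pawl up: tab lies on the +x side, below 105 mm.
- pawl_nose (a point): Lower tip of the pawl's steel nose, 59 mm from the pivot. Down: in a notch at (0, 132) mm in the fixture's xy, 57 mm above the bench. Up: the red bar (12 mm wide) stands upright over the pivot, nose end 140 mm above the bench. Fingertips 112 mm above the bench pushing it level towards the fixture's -x, to 40 mm short of the pivot, make it fall back down.
- watch_black_c (a point): Centre of the black watch case, 40 mm across, 11 mm thick, lying loose in a nest of the dial, 68.5 mm above the bench. It rides with the dial; it must stay lying in its nest.
- watch_steel_c (a point): Centre of the steel watch case, 40 mm across, 11 mm thick, lying loose in a nest of the dial, 68.5 mm above the bench. It rides with the dial; it must stay lying in its nest.
- watch_gold_c (a point): Centre of the gold-coloured watch case, 40 mm across, 11 mm thick, lying loose in a nest of the dial, 68.5 mm above the bench. It rides with the dial; it must stay lying in its nest.
- grease_jar_c (a point): Small amber jar with white lid, 38 mm across, 42 mm high, standing on the front right corner of the fixture's base plate; point at its centre. A bystander: leave alone.
- driver_c (a point): Screwdriver with blue handle, 145 mm long, 28 mm thick, lying on the bench; point near its middle. A bystander.
- phone_c (a point): Flat black phone 148 x 72 x 8 mm lying on the bench; point at its centre. A bystander.
- board_c (a point): Green circuit board 110 x 80 mm with black chips lying on the bench; point at its centre. A bystander.
- weight_tin_c (a point): Round aluminium tin, 69 mm across, 36 mm high, on the bench; point at its centre. A bystander.

How it is judged:
By the outcome, as a careful person would: the job done as asked, in the order asked, and still so for the second after the job is handed in, with the robot touching nothing.
It also fails if it takes over 58 s, if anything falls off the work surface, if the arm or the gripper's body presses on something with over 40 N, if the wrist force passes 120 N, or if a joint passes its speed limit or range.

### The arm

A 6-joint arm with a two-finger parallel gripper is mounted at the origin on the work surface. World frame = base frame: x ahead of the robot, y to its left, z up, the work surface at z = 0. Lengths are in m, angles in rad, forces in N, time in s.
With the tool pointing down it reaches from about 0.275 to 0.825 m from the base axis. Payload 5.2 kg.
Tool frame: the origin (TCP) lies on the centre line of the jaws, within the pads' length; the fingertips stand 25 mm ahead of it and the grasp point (between the pads) lies 6 mm ahead of it; z points along the fingers, y is the direction in which the jaws open and shut (so a half turn about z gives the same grasp; the last joint's range is limited). The gripper opens to 93 mm and grips with 3 to 60 N. Pads are 15 mm wide; open, the fingers measure 128 mm over their backs; the gripper's body (75 mm by 188 mm) begins 65 mm behind the grasp point.
Start: joints at [-1.513, 0.259, 1.535, -0, 1.348, -0.203], TCP at [0.142, -0.531, 0.244] pointing down, gripper open.
Joint ranges: [-3.14, 3.14], [-0.91, 2.08], [0.19, 2.58], [-1.22, 4.36], [0.22, 2.71], [-3.12, 3.12]. Speed limits (rad/s): [2.57, 2.57, 3.14, 3.14, 3.14, 3.14].

### API

Orientations are given as a rotation vector (axis times angle).
In Python, from workcell import arm gives the robot as it stands.
- The arm moves only by the tool servo_tool, never from a script. Its argument "moves" is a list of rows, each a list of 7 numbers: the turn, a rotation vector about the tool's x, y, z scaled (see below), then the shift along the tool's x, y, z scaled (see below), then the closure, from -1 (fully open) to 1 (shut). A call has 1 to 20 rows; each row shifts and turns the pose as measured when the row begins, along the tool's axes as they then stand; what a row does not reach is not made up. The controller multiplies each number of a shift by 0.25 m and each number of a turn by 0.15 rad. A row lasts 1/10 s, in which the tool goes at most 50 mm and 8.59 degrees, less where a joint would pass 70% of its speed; a pose out of reach is approached as far as the arm can. A call with a number of a shift or a turn outside -1 to 1 is refused whole. A call with a gripper value outside its range is refused whole. The fingers move at their own pace and stop on an object; "grip_force" is the grip in N (left out, the last holds). Time passes only in rows, so rows that do not move let the fingers close. It gives the time, the measured TCP pose, the force and the opening at its end, in the units of the state.
- arm.state(): the state, without advancing time (a new reading comes with each control period).
- arm.snapshot(name): name is "scene" or "top" or "wrist"; returns a dict with "frame" (420x560x3 uint8, red, green, blue), "intrinsics" (3x3 intrinsics, pixels), "D" ([k1, k2, p1, p2, k3] as OpenCV has them; the pictures are not rectified), "R" (3x3) and "t" (3): a world point X has camera coordinates R X + t. Camera axes: x right, y down, z forward; pixel columns grow to the right and rows downward; lengths in m; the calibration is good to about 2 mm. A picture is of the moment at which its call begins. There is no depth.
- arm.finish_job(): hands the job in, once; it reports no verdict.
The state is a dict: "time_s": time; "q": joint angles; "qvel": joint speeds; "joint_efforts": joint torques, N m; "tool_pos": TCP position; "tcp_rot": TCP orientation; "contact_force": force on the tool from outside, world axes, zero at the start; "torque": the same for the moment, N m; "width": opening from 0.0 (shut) to 1.0 (fully open).
Only numpy, scipy, OpenCV 4.12 (cv2) and the standard library are available. Lean on these libraries where they do the work, as an engineer would, in place of code of your own. Each camera call takes 0.05 s, during which the arm holds its last target.

## Working session

There is one attempt and no reset: what is moved stays moved. The work goes in short steps, Python scripts to look and compute and a tool call to move; the robot and the scene stay as the last step left them, time stands still between calls to the robot, and variables do not carry over. Pictures are saved under pics/ and viewed, and the job is handed in when it is done.

Besides the shell and the picture viewer there is one more tool, called as name(argument=value, ...) on one line, values as JSON. servo_tool: Moves the arm, as the interface text tells. Its arguments: {"type":"object","properties":{"moves":{"type":"array","items":{"type":"array","items":{"type":"number","minimum":-1,"maximum":1}}},"grip_force":{"type":"number"}},"required":["moves"]}

```bash
mkdir -p pics; ls
python3 - <<'E'
from workcell import arm
import cv2,pickle
s=arm.state();print(s)
for n in("scene","top","wrist"):
    d=arm.snapshot(n);pickle.dump(d,open(f"{n}0.pkl","wb"));cv2.imwrite(f"pics/{n}0.png",d["frame"][:,:,::-1]);print(n,d["intrinsics"],d["D"],d["R"],d["t"])
E
```

```text
pics
{'time_s': 0.0, 'q': array([-1.51277616e+00,  2.59336976e-01,  1.53611318e+00, -1.29607091e-06,
        1.34799062e+00, -2.02818824e-01]), 'qvel': array([7.42332486e-04, 4.14264047e-05, 5.95337172e-04, 1.52257485e-03,
       1.11358876e-03, 7.29678207e-04]), 'joint_efforts': array([ 7.85968823e-04, -4.37305427e+01, -2.84004092e+01,  7.19229947e-02,
        4.13280528e-02, -1.39519152e-04]), 'tool_pos': array([ 0.14182187, -0.53086598,  0.24280884]), 'tcp_rot': array([-3.11308467e+00, -4.08325117e-01, -2.07890932e-04]), 'contact_force': array([-0.45222424, -0.85048475,  0.51420547]), 'torque': array([-0.05942333, -0.00600753,  0.03727023]), 'width': 0.9985519375660846}
scene [[419.39785952   0.         275.22630666]
 [  0.         419.39785952 212.07829191]
 [  0.           0.           1.        ]] [0.0078679 0.        0.        0.        0.       ] [[ 0.47710985  0.8788381   0.00312713]
 [ 0.72875898 -0.39364007 -0.56031941]
 [-0.49119908  0.26961283 -0.82827072]] [-0.24731551 -0.35161031  1.44683099]
top [[405.20549308   0.         275.63163009]
 [  0.         405.20549308 207.40137001]
 [  0.           0.           1.        ]] [-0.08247768  0.          0.          0.          0.        ] [[-0.01118235 -0.9998495   0.0132636 ]
 [-0.99170254  0.00939045 -0.12821035]
 [ 0.12806651 -0.01458724 -0.9916583 ]] [-0.02819754  0.54417227  1.16514151]
wrist [[307.1391119    0.         275.58859646]
 [  0.         307.1391119  201.35867573]
 [  0.           0.           1.        ]] [-0.00731309  0.          0.          0.          0.        ] [[ 0.2577397  -0.96621087 -0.00260915]
 [-0.92222464 -0.24680997  0.29763493]
 [-0.28822207 -0.07430611 -0.9546762 ]] [-0.55039425 -0.03474979  0.39343294]
```

View pics/scene0.png

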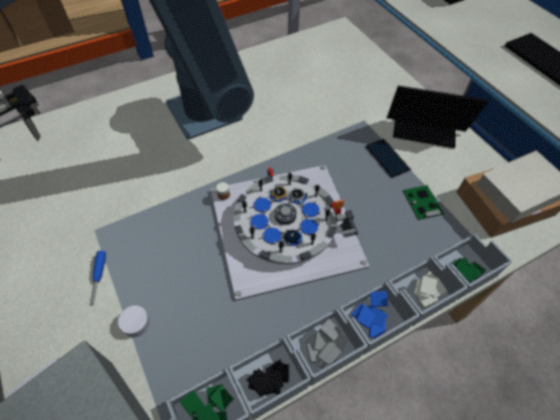

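View pics/top0.png

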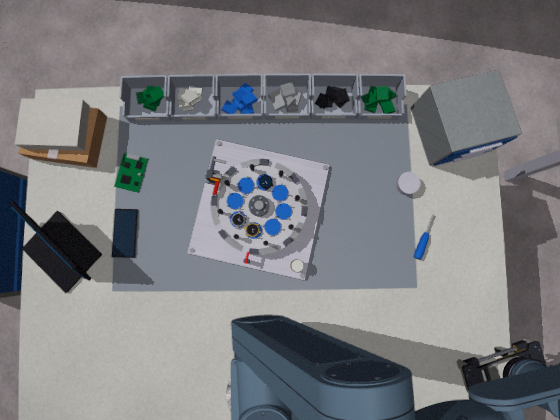

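The top view shows the fixture with its hub at about (259,206), the red pointer at (250,258) and the pawl at (215,180). I'll enlarge it.

```bash
cat > h.py <<'E'
import cv2,pickle,numpy as np
def ray(d,uv,z):
    p=cv2.undistortPoints(np.array([[uv]],float),d["intrinsics"],np.array(d["D"],float))[0,0]
    v=d["R"].T@np.array([p[0],p[1],1.]);c=-d["R"].T@d["t"]
    return c+v*(z-c[2])/v[2]
def proj(d,X):
    return cv2.projectPoints(np.array(X,float).reshape(-1,3),cv2.Rodrigues(d["R"])[0],d["t"],d["intrinsics"],np.array(d["D"],float))[0][:,0]
def crop(d,x,y,w,h,s,name):
    im=d["frame"][y:y+h,x:x+w,::-1];cv2.imwrite(name,cv2.resize(im,None,fx=s,fy=s,interpolation=cv2.INTER_CUBIC))
E
python3 - <<'E'
from h import *
crop(pickle.load(open("top0.pkl","rb")),180,130,160,150,4,"pics/topc.png")
crop(pickle.load(open("scene0.pkl","rb")),205,155,170,150,4,"pics/scenec.png")
E
```

```text
(no output)
```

View pics/topc.png

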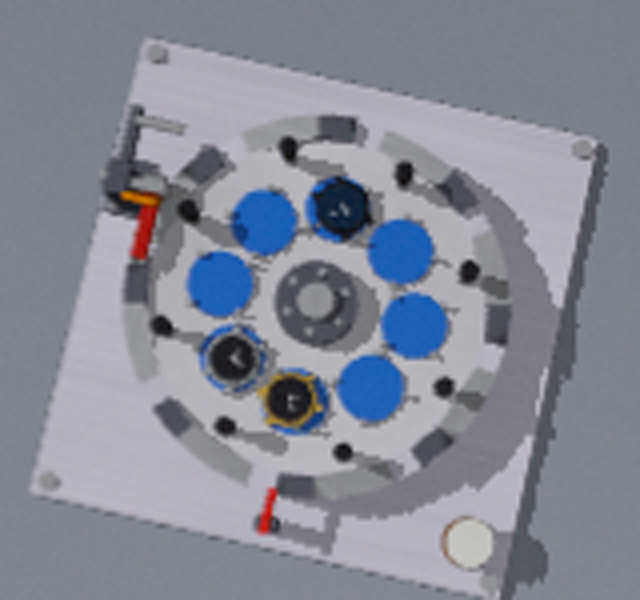

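View pics/scenec.png

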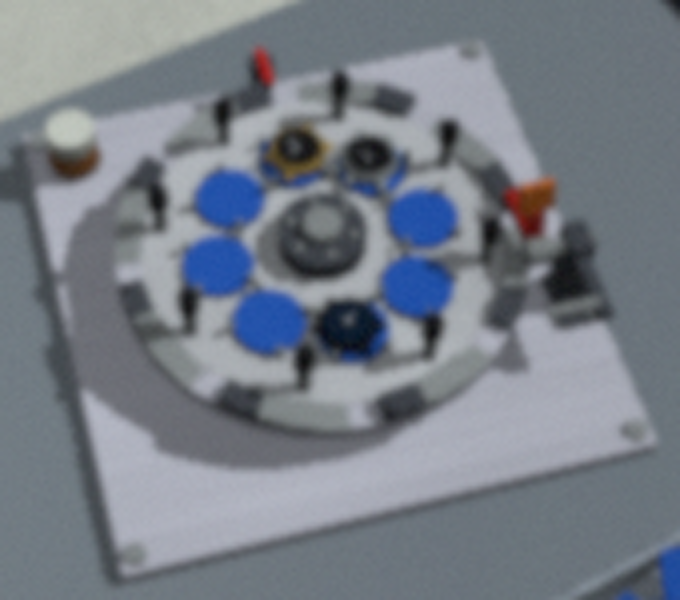

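```bash
cat > fit.py <<'E'
from h import *
from scipy.optimize import least_squares
top=pickle.load(open("top0.pkl","rb"));sc=pickle.load(open("scene0.pkl","rb"))
cv=lambda L,ox,oy:(np.array(L,float)+.5)/4-.5+[ox,oy]
Ct=cv([(145,38),(603,142),(31,492),(498,600)],180,130)
Pt=cv([(289,147),(404,173),(470,270),(445,386),(344,451),(226,425),(162,325),(189,209)],180,130)
Cs=cv([(655,440),(120,578),(483,42),(25,132)],205,155)
F=lambda p,L:np.array([[p[0]+np.cos(p[2])*x-np.sin(p[2])*y,p[1]+np.sin(p[2])*x+np.cos(p[2])*y,z] for x,y,z in L])
corn=[(.18,.18,.015),(.18,-.18,.015),(-.18,.18,.015),(-.18,-.18,.015)]
def pins(a): return [(.11*np.cos(t),.11*np.sin(t),.098) for t in np.radians(202.5+45*np.arange(8))-a]
if __name__=="__main__":
    def res(p,sep=False):
        r1=proj(top,F(p,corn))-Ct;r3=proj(sc,F(p,corn))-Cs
        P=proj(top,F(p,pins(p[3])))
        r2=np.array([min(P-q,key=lambda v:v@v) for q in Pt])
        if sep: return r1,r2,r3
        return np.concatenate([r1,r2,r3]).ravel()
    h=ray(top,cv([(317,297)],180,130)[0],.07);print(h)
    s=least_squares(res,[h[0],h[1],-.23,-.04]);print(s.x,np.degrees(s.x[2]));[print(np.round(r,1).tolist()) for r in res(s.x,True)]
    from functools import partial
    J=np.linalg.inv(s.jac.T@s.jac);print(np.sqrt(np.diag(J)*s.cost*2/28))
    for n,X in dict(tab=(.038,.132,.118),nose=(0,.132,.057),piv=(.055,.132,.079)).items():
        print(n,F(s.x,[X]),(proj(top,F(s.x,[X]))-[180,130])*4,(proj(sc,F(s.x,[X]))-[205,155])*4)
E
python3 fit.py
```

```text
[0.55004898 0.01480551 0.07      ]
[ 0.54625934  0.01455454 -0.23878672 -0.01518137] -13.681471290699164
[[0.4, -1.0], [-0.2, -0.9], [-0.7, -0.2], [0.6, 0.5]]
[[0.1, -0.2], [0.3, -0.5], [0.0, -0.1], [0.1, -0.0], [-0.0, 0.1], [-0.1, 0.2], [-0.1, -0.1], [-0.0, 0.0]]
[[0.9, 0.4], [-0.2, -1.1], [-0.2, -1.6], [-1.2, -0.6]]
[0.00044121 0.0004318  0.00250688 0.00600097]
tab [[0.61440227 0.13382121 0.118     ]] [[141.99407664 196.02136106]] [[534.58933546 193.22719029]]
nose [[0.5774805  0.14280912 0.057     ]] [[140.39949083 262.35009081]] [[504.5603513  200.81625865]]
piv [[0.63091991 0.12980031 0.079     ]] [[155.00289483 184.14805231]] [[535.6987844  247.75125362]]
```

Fit is good: fixture at (0.546, 0.0145), yaw −13.7°, reprojection about 1 px; the predicted tab position falls on the orange tab. First I'll align the tool with the fixture axes and close the fingers.

servo_tool(moves=[[0, 0, 0.84, 0, 0, 0, 1], [0, 0, 0.84, 0, 0, 0, 1], [0, 0, 0.84, 0, 0, 0, 1], [0, 0, 0.84, 0, 0, 0, 1], [0, 0, 0, 0, 0, 0, 1], [0, 0, 0, 0, 0, 0, 1]], grip_force=10)

```text
time_s: 0.75
tool_pos: [0.1418, -0.5297, 0.2409]
tcp_rot: [-3.109, 0.404, 0.002]
contact_force: [-1.1, -0.1, 0.1]
width: 0.536
```

```bash
cat > st.py <<'E'
import sys;from h import *
from workcell import arm
from scipy.spatial.transform import Rotation as Ro
s=arm.state();R=Ro.from_rotvec(s["tcp_rot"]).as_matrix()
O=np.array([.5463,.0146,0]);yaw=-.2388;c,n=np.cos(yaw),np.sin(yaw)
A=np.array([[c,n,0],[-n,c,0],[0,0,1]])
f=A@(s["tool_pos"]-O)
print("t %.2f"%s["time_s"],"fix xy,tip mm",np.round(f*1000-[0,0,25],1),"xaxis in fix",np.round(A@R[:,0],3),"z",np.round(R[:,2],3),"F",np.round(A@s["contact_force"],1),"w",round(s["width"],3),"q",np.round(s["q"],2))
if len(sys.argv)>3:
    g=np.array([float(a) for a in sys.argv[1:4]])/1000+[0,0,.025]
    print("tool delta units",np.round(R.T@A.T@(g-f)/.25,3))
E
python3 st.py 0 132 200
```

```text
t 0.75 fix xy,tip mm [-264.3 -624.5  215.9] xaxis in fix [ 1.    -0.02  -0.002] z [-0.     0.006 -1.   ] F [-1.1 -0.3  0.1] w 0.536 q [-1.51  0.26  1.54  0.    1.35  0.32]
tool delta units [ 0.997 -3.046  0.079]
```

servo_tool(moves=[[0, 0, -0.12, 0.06, -0.19, 0, 1], [0, 0, 0, 0.06, -0.19, 0, 1], [0, 0, 0, 0.06, -0.19, 0, 1], [0, 0, 0, 0.06, -0.19, 0, 1], [0, 0, 0, 0.06, -0.19, 0, 1], [0, 0, 0, 0.06, -0.19, 0, 1], [0, 0, 0, 0.06, -0.19, 0, 1], [0, 0, 0, 0.06, -0.19, 0, 1], [0, 0, 0, 0.06, -0.19, 0, 1], [0, 0, 0, 0.06, -0.19, 0, 1], [0, 0, 0, 0.06, -0.19, 0, 1], [0, 0, 0, 0.06, -0.19, 0, 1], [0, 0, 0, 0, 0, 0, 1], [0, 0, 0, 0, 0, 0, 1]])

```text
time_s: 2.15
tool_pos: [0.4465, -0.0083, 0.2431]
tcp_rot: [-3.122, 0.309, -0.008]
contact_force: [-0.2, -0.9, -0.9]
width: 0.003
```

```bash
python3 st.py 5 132 170
```

```text
t 2.15 fix xy,tip mm [-91.5 -45.8 218.1] xaxis in fix [0.999 0.041 0.005] z [ 0.006  0.003 -1.   ] F [ 0.  -1.  -0.9] w 0.003 q [-0.27  0.07  1.77  0.01  1.3   1.49]
tool delta units [ 0.414 -0.694  0.198]
```

servo_tool(moves=[[0, 0, 0.27, 0, 0, 0, 1], [0, 0, 0, 0.09, -0.14, 0, 1], [0, 0, 0, 0.09, -0.14, 0, 1], [0, 0, 0, 0.09, -0.14, 0, 1], [0, 0, 0, 0.09, -0.14, 0.05, 1], [0, 0, 0, 0.05, -0.14, 0.1, 1], [0, 0, 0, 0, 0, 0, 1], [0, 0, 0, 0, 0, 0, 1]])

```text
time_s: 2.95
tool_pos: [0.592, 0.1277, 0.2051]
tcp_rot: [3.118, -0.384, 0.008]
contact_force: [0.0, 0.3, 0.9]
width: 0.007
```

```bash
python3 st.py 5 130 107;python3 - <<'E'
from h import *
from workcell import arm
for n in("scene","wrist"):
    d=arm.snapshot(n);cv2.imwrite(f"pics/{n}1.png",d["frame"][:,:,::-1])
    if n=="scene": crop(d,205,100,200,200,3,"pics/scene1c.png")
E
```

```text
t 2.95 fix xy,tip mm [ 17.6 120.7 180.1] xaxis in fix [ 1.    -0.006  0.005] z [ 0.005 -0.001 -1.   ] F [-0.   0.3  0.9] w 0.007 q [ 0.03  0.38  1.46 -0.    1.3   1.85]
tool delta units [-0.052 -0.037  0.292]
```

View pics/scene1c.png

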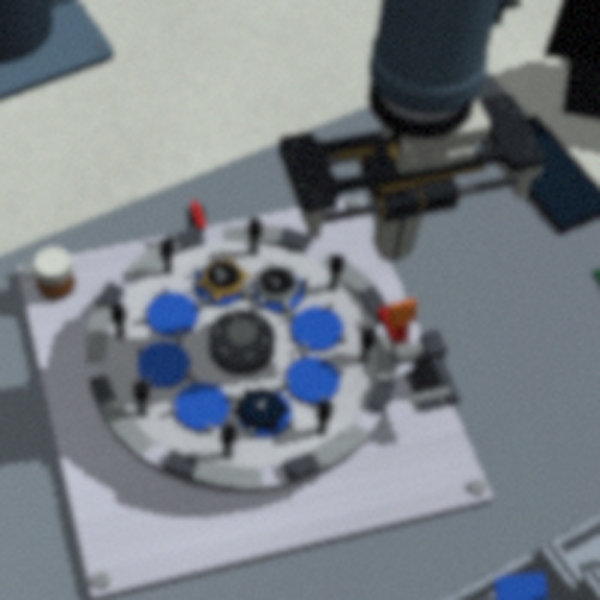

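View pics/wrist1.png

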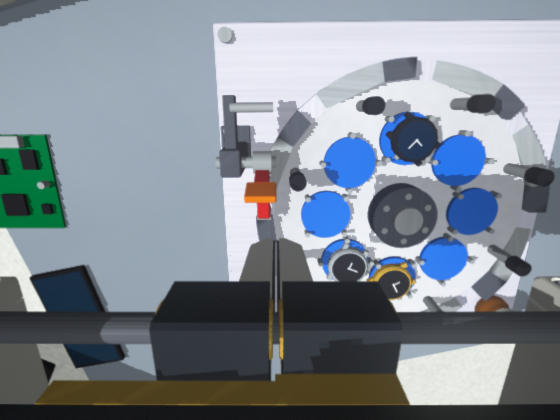

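The wrist view shows the closed fingertips (278,245) just in front of the orange tab (261,192), slightly to its right (−y). I'll shift +y, back off a little and descend.

servo_tool(moves=[[0, 0, 0, -0.05, -0.04, 0, 1], [0, 0, 0, 0, 0, 0.1, 1], [0, 0, 0, 0, 0, 0.1, 1], [0, 0, 0, 0, 0, 0.08, 1], [0, 0, 0, 0, 0, 0, 1], [0, 0, 0, 0, 0, 0, 1]])

```text
time_s: 3.65
tool_pos: [0.5793, 0.1375, 0.1424]
tcp_rot: [-3.114, 0.396, -0.024]
contact_force: [0.2, 0.0, -0.1]
width: 0.005
```

```bash
python3 st.py 95 132 107
```

```text
t 3.65 fix xy,tip mm [  3.  127.2 117.4] xaxis in fix [ 1.    -0.014  0.015] z [ 0.016  0.    -1.   ] F [ 0.2  0.1 -0.1] w 0.005 q [ 0.05  0.41  1.57 -0.    1.14  1.87]
tool delta units [ 0.367 -0.024  0.047]
```

servo_tool(moves=[[0, -0.1, 0.09, 0, -0.02, 0.04, 1], [0, 0, 0, 0, 0, 0.0, 1], [0, 0, 0, 0, 0, 0, 1]])

```text
time_s: 3.95
tool_pos: [0.582, 0.1428, 0.1357]
tcp_rot: [-3.108, 0.419, -0.008]
contact_force: [-1.2, 0.4, -0.1]
width: 0.006
```

```bash
python3 st.py 95 132 107
```

```text
t 3.95 fix xy,tip mm [  4.4 133.  110.7] xaxis in fix [ 1.    -0.029  0.004] z [ 0.006  0.005 -1.   ] F [-1.2  0.2 -0.1] w 0.006 q [0.05 0.43 1.56 0.01 1.14 1.89]
tool delta units [ 0.362 -0.006  0.016]
```

servo_tool(moves=[[0, 0, -0.19, 0, 0, 0.014, 1], [0, 0, 0, 0.05, 0, 0, 1], [0, 0, 0, 0.04, 0, 0, 1], [0, 0, 0, 0.04, 0, 0, 1], [0, 0, 0, 0.04, 0, 0, 1], [0, 0, 0, 0.04, 0, 0, 1], [0, 0, 0, 0, 0, 0, 1]])

```text
time_s: 4.65
tool_pos: [0.6367, 0.1301, 0.1329]
tcp_rot: [-3.115, 0.365, -0.01]
contact_force: [-0.6, 0.1, 0.5]
width: 0.006
```

```bash
python3 st.py 88 132 107;python3 - <<'E'
from h import *
from workcell import arm
d=arm.snapshot("scene");crop(d,275,150,120,120,5,"pics/scene2c.png")
E
```

```text
t 4.65 fix xy,tip mm [ 60.5 133.6 107.9] xaxis in fix [1.    0.005 0.005] z [ 0.007  0.005 -1.   ] F [-0.6 -0.   0.5] w 0.006 q [0.03 0.52 1.43 0.01 1.19 1.83]
tool delta units [0.11  0.007 0.004]
```

View pics/scene2c.png

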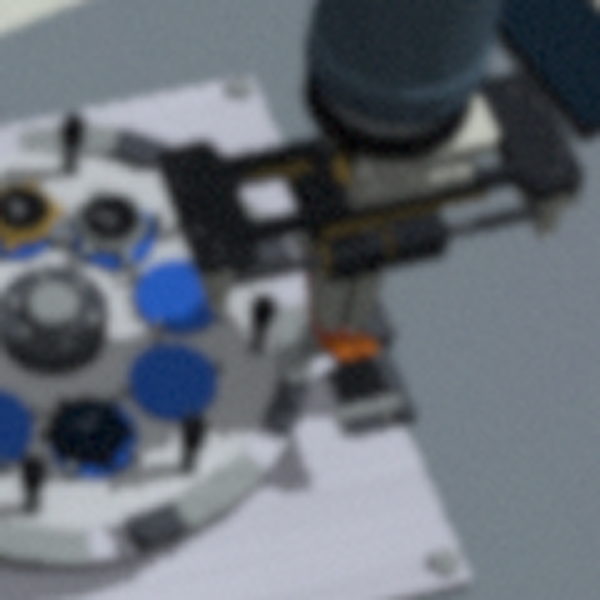

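The orange tab (350,345) is turned forward in front of the fingers. I'll keep pushing until the fingertip face is 40 mm past the pivot.

servo_tool(moves=[[0, 0, 0, 0.04, 0, 0, 1], [0, 0, 0, 0.04, 0, 0, 1], [0, 0, 0, 0.035, 0, 0, 1], [0, 0, 0, 0, 0, 0, 1], [0, 0, 0, 0, 0, 0, 1], [0, 0, 0, 0, 0, 0, 1]])

```text
time_s: 5.3
tool_pos: [0.6662, 0.123, 0.1325]
tcp_rot: [-3.115, 0.365, -0.008]
contact_force: [-0.1, 0.9, -0.8]
width: 0.006
```

```bash
python3 st.py 88 132 107;python3 - <<'E'
from h import *
from workcell import arm
d=arm.snapshot("scene");crop(d,275,150,120,120,5,"pics/scene3c.png")
E
```

```text
t 5.30 fix xy,tip mm [ 90.8 133.7 107.5] xaxis in fix [1.    0.006 0.004] z [ 0.005  0.005 -1.   ] F [-0.3  0.8 -0.8] w 0.006 q [0.02 0.56 1.35 0.01 1.22 1.82]
tool delta units [-0.011  0.007  0.002]
```

View pics/scene3c.png

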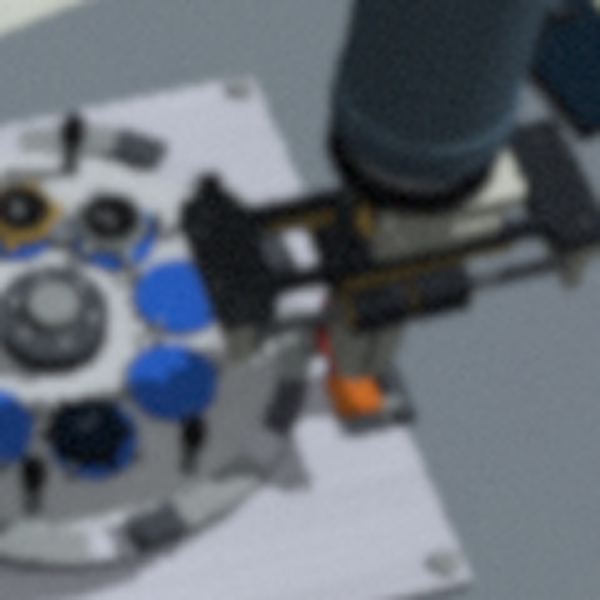

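The tab (360,395) now lies on the +x side, with the red bar upright behind the fingers. I'll lift straight up, then move towards the front.

servo_tool(moves=[[0, 0, 0, 0, 0, -0.08, 1], [0, 0, 0, 0, 0, -0.12, 1], [0, 0, 0, 0, 0, -0.12, 1], [0, 0, 0, 0, 0, 0, 1], [0, 0, 0, -0.15, 0.15, 0, 1], [0, 0, 0, -0.15, 0.15, 0, 1], [0, 0, 0, -0.15, 0.15, 0, 1], [0, 0, 0, -0.15, 0.15, 0, 1], [0, 0, 0, -0.1, 0.15, 0, 1], [0, 0, 0, 0, 0.1, 0, 1], [0, 0, 0, 0, 0, 0, 1], [0, 0, 0, 0, 0, 0, 1]])

```text
time_s: 6.55
tool_pos: [0.441, -0.0393, 0.2035]
tcp_rot: [-3.115, 0.359, 0.013]
contact_force: [0.5, 0.6, 0.1]
width: 0.006
```

```bash
python3 st.py -106 -78 110;python3 - <<'E'
from h import *
from workcell import arm
d=arm.snapshot("scene");crop(d,215,150,180,150,4,"pics/scene4c.png")
d=arm.snapshot("top");crop(d,180,130,160,150,4,"pics/top4c.png")
E
```

```text
t 6.55 fix xy,tip mm [-89.5 -77.3 178.5] xaxis in fix [ 1.     0.009 -0.009] z [-0.008  0.007 -1.   ] F [0.4 0.8 0.1] w 0.006 q [-0.35  0.1   1.83  0.    1.22  1.45]
tool delta units [-0.063  0.004  0.275]
```

View pics/scene4c.png

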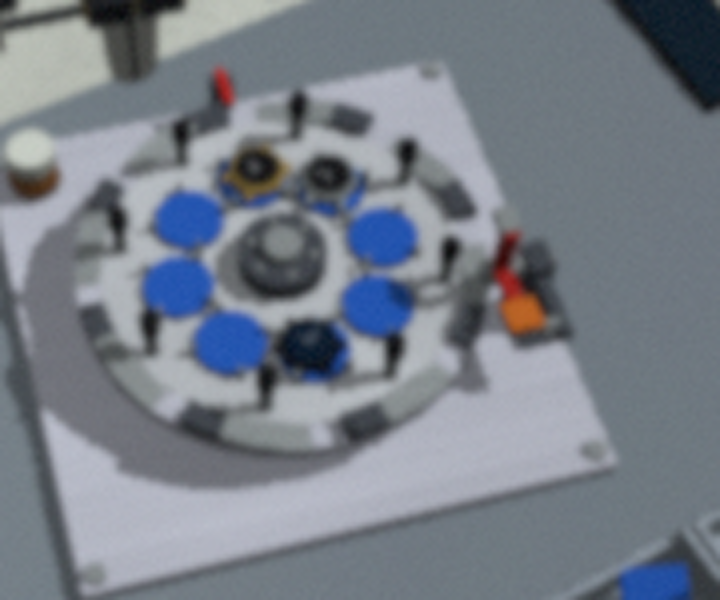

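View pics/top4c.png

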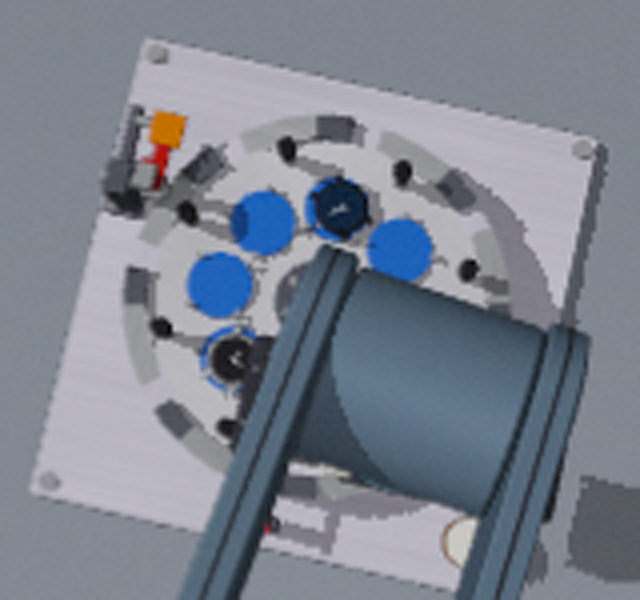

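Both views show the pawl resting tipped over (tab at (522,312), bar upright at (507,255)) and the dial unmoved. Next I go beside the pin and down to 80 mm.

servo_tool(moves=[[0, 0.05, 0.06, -0.065, 0.01, 0.05, 1], [0, 0, 0, 0, 0, 0.1, 1], [0, 0, 0, 0, 0, 0.1, 1], [0, 0, 0, 0, 0, 0.08, 1], [0, 0, 0, 0, 0, 0, 1], [0, 0, 0, 0, 0, 0, 1]])

```text
time_s: 7.25
tool_pos: [0.4295, -0.0322, 0.1189]
tcp_rot: [-3.115, 0.357, -0.004]
contact_force: [-0.4, -0.1, 0.2]
width: 0.006
```

```bash
python3 st.py -106 -78 80
```

```text
t 7.25 fix xy,tip mm [-102.4  -73.1   93.9] xaxis in fix [1.    0.011 0.002] z [ 0.003  0.006 -1.   ] F [-0.4 -0.2  0.2] w 0.006 q [-0.34  0.18  1.98  0.01  0.98  1.45]
tool delta units [-0.015  0.02   0.056]
```

servo_tool(moves=[[0, 0, 0.07, -0.016, 0.015, 0.056, 1], [0, 0, 0, 0, 0, 0, 1], [0, 0, 0, 0, 0, 0, 1]])

```text
time_s: 7.55
tool_pos: [0.4278, -0.0344, 0.1074]
tcp_rot: [-3.114, 0.37, -0.011]
contact_force: [0.6, -0.2, 0.1]
width: 0.007
```

```bash
python3 st.py -106 13 80;python3 - <<'E'
from h import *
from workcell import arm
d=arm.snapshot("wrist");cv2.imwrite("pics/wrist5.png",d["frame"][:,:,::-1])
d=arm.snapshot("scene");crop(d,215,130,180,150,4,"pics/scene5c.png")
E
```

```text
t 7.55 fix xy,tip mm [-103.6  -75.6   82.4] xaxis in fix [1.    0.002 0.006] z [ 0.008  0.005 -1.   ] F [ 0.7 -0.   0.1] w 0.007 q [-0.35  0.19  2.    0.01  0.94  1.46]
tool delta units [-0.009 -0.354  0.012]
```

View pics/wrist5.png

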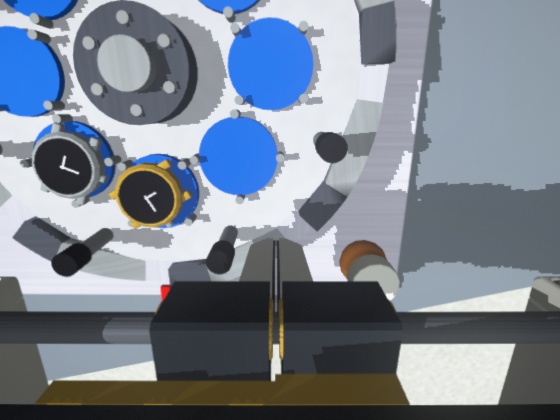

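View pics/scene5c.png

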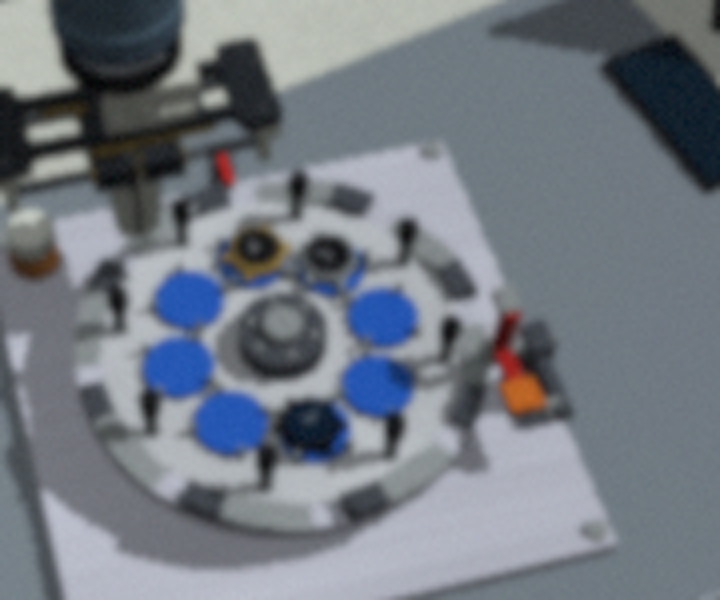

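The fingertips (278,245) stand to the right of the turning pin (222,250), clear of the jar (370,265). I'll push towards +y in small steps, stopping short of the target.

servo_tool(moves=[[0, 0, 0, -0.008, -0.05, 0.008, 1], [0, 0, 0, 0, -0.05, 0, 1], [0, 0, 0, 0, -0.05, 0, 1], [0, 0, 0, 0, -0.05, 0, 1], [0, 0, 0, 0, -0.05, 0, 1], [0, 0, 0, 0, 0, 0, 1], [0, 0, 0, 0, 0, 0, 1]])

```text
time_s: 8.35
tool_pos: [0.4401, 0.0256, 0.1094]
tcp_rot: [3.118, -0.366, 0.011]
contact_force: [-0.3, 0.0, -0.4]
width: 0.006
```

```bash
python3 st.py -106 13 80;python3 - <<'E'
from h import *
from workcell import arm
d=arm.snapshot("wrist");cv2.imwrite("pics/wrist6.png",d["frame"][:,:,::-1])
d=arm.snapshot("scene");pickle.dump(d,open("scene6.pkl","wb"));crop(d,215,130,180,150,4,"pics/scene6c.png")
E
```

```text
t 8.35 fix xy,tip mm [-105.7  -14.5   84.4] xaxis in fix [1.    0.005 0.007] z [ 0.007 -0.003 -1.   ] F [-0.3 -0.  -0.4] w 0.006 q [-0.19  0.21  1.97 -0.    0.95  1.61]
tool delta units [-0.001 -0.11   0.018]
```

View pics/wrist6.png

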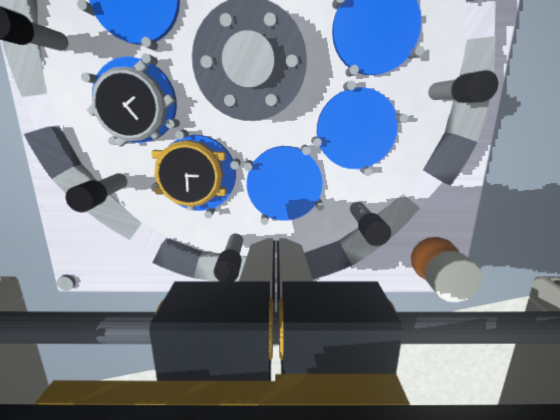

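View pics/scene6c.png

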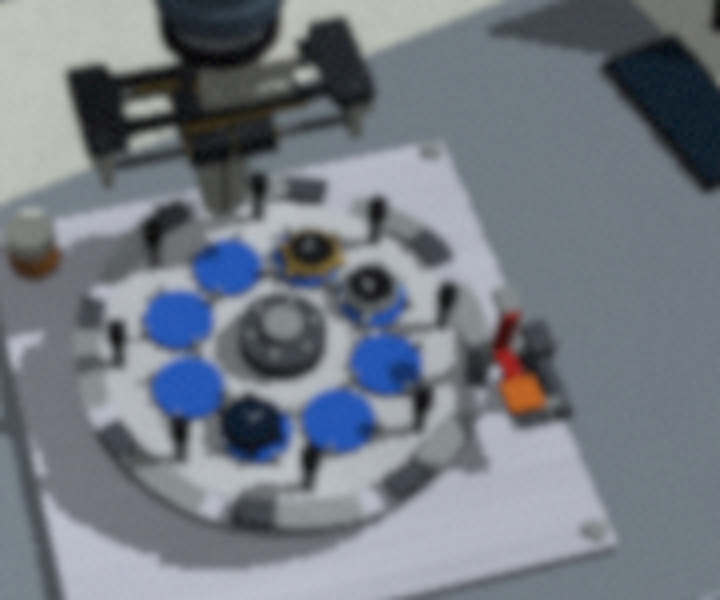

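```bash
cat > dial.py <<'E'
from h import *
def dial(d,skip=(),lo=-.2,hi=1.0):
    g=cv2.GaussianBlur(cv2.cvtColor(d["frame"],cv2.COLOR_RGB2GRAY).astype(np.float32),(0,0),.5)
    O=np.array([.5463,.0146]);yaw=-.2388
    best=[]
    for a in np.arange(lo,hi,.005):
        L=[]
        for k in range(8):
            if k in skip: continue
            t=np.radians(202.5+45*k)-a+yaw
            for z in(.089,.094,.099):
                for r,n in((0,1),(.004,6)):
                    for j in range(n):
                        p=2*np.pi*j/n
                        L.append([O[0]+.11*np.cos(t)+r*np.cos(p),O[1]+.11*np.sin(t)+r*np.sin(p),z])
        P=proj(d,L).astype(np.float32)
        v=cv2.remap(g,P[None,:,0].copy(),P[None,:,1].copy(),cv2.INTER_LINEAR)
        best.append((v.mean(),a))
    best.sort();return best[:3]
if __name__=="__main__":
    import sys
    for f in sys.argv[1:]: 
        print(f,dial(pickle.load(open(f,"rb"))))
E
python3 - <<'E'
from dial import *
for f in("top0.pkl","scene0.pkl"): print(f,dial(pickle.load(open(f,"rb")),lo=-.3,hi=.3))
print(dial(pickle.load(open("scene6.pkl","rb")),lo=.3,hi=.9)); print(dial(pickle.load(open("scene6.pkl","rb")),skip=(0,),lo=.3,hi=.9))
E
```

```text
top0.pkl [(np.float32(40.34201), np.float64(-0.014999999999999736)), (np.float32(40.604973), np.float64(-0.01999999999999974)), (np.float32(40.98001), np.float64(-0.009999999999999731))]
scene0.pkl [(np.float32(46.567474), np.float64(-0.014999999999999736)), (np.float32(46.721436), np.float64(-0.009999999999999731)), (np.float32(46.849274), np.float64(-0.01999999999999974))]
[(np.float32(48.700176), np.float64(0.5100000000000002)), (np.float32(48.832195), np.float64(0.5150000000000001)), (np.float32(49.05068), np.float64(0.5050000000000001))]
[(np.float32(49.30403), np.float64(0.5150000000000001)), (np.float32(49.324677), np.float64(0.5100000000000002)), (np.float32(49.839836), np.float64(0.5050000000000001))]
```

The dial estimator agrees between both cameras at the start (−0.015) and now reads 0.513. I'll push a further ~20 mm.

servo_tool(moves=[[0, 0, 0, 0, -0.03, 0.016, 1], [0, 0, 0, 0, -0.03, 0, 1], [0, 0, 0, 0, -0.025, 0, 1], [0, 0, 0, 0, 0, 0, 1], [0, 0, 0, 0, 0, 0, 1]])

```text
time_s: 8.95
tool_pos: [0.4465, 0.046, 0.1055]
tcp_rot: [3.117, -0.37, 0.014]
contact_force: [-0.4, -0.4, -0.0]
width: 0.003
```

```bash
python3 st.py -106 11 80;python3 - <<'E'
from dial import *
from workcell import arm
print(dial(arm.snapshot("scene"),lo=.4))
E
```

```text
t 8.95 fix xy,tip mm [-104.4    6.9   80.5] xaxis in fix [1.    0.003 0.009] z [ 0.009 -0.004 -1.   ] F [-0.3 -0.5 -0. ] w 0.003 q [-0.14  0.23  1.96 -0.    0.95  1.66]
tool delta units [-0.006 -0.016  0.002]
[(np.float32(48.724384), np.float64(0.6650000000000003)), (np.float32(49.031948), np.float64(0.6600000000000003)), (np.float32(49.11015), np.float64(0.6700000000000003))]
```

servo_tool(moves=[[0, 0, 0, 0, -0.016, 0, 1], [0, 0, 0, 0, -0.016, 0, 1], [0, 0, 0, 0, 0, 0, 1], [0, 0, 0, 0, 0, 0, 1]])

```text
time_s: 9.4
tool_pos: [0.4487, 0.054, 0.1055]
tcp_rot: [3.116, -0.37, 0.015]
contact_force: [-0.2, -1.1, 0.8]
width: 0.004
```

```bash
python3 st.py -106 11 80;python3 - <<'E'
from dial import *
from workcell import arm
print(dial(arm.snapshot("scene"),lo=.4))
E
```

```text
t 9.40 fix xy,tip mm [-104.2   15.2   80.5] xaxis in fix [1.    0.002 0.01 ] z [ 0.009 -0.004 -1.   ] F [ 0.1 -1.1  0.8] w 0.004 q [-0.13  0.23  1.96 -0.    0.95  1.68]
tool delta units [-0.007  0.017  0.002]
[(np.float32(49.371227), np.float64(0.7400000000000003)), (np.float32(49.498238), np.float64(0.7450000000000003)), (np.float32(49.80368), np.float64(0.7350000000000003))]
```

The dial reads 0.740, mid-play. I'll back off the pin, lift, and travel to the +x side of the red bar.

servo_tool(moves=[[0, 0, 0, 0, 0.04, 0, 1], [0, 0, 0, 0, 0, -0.1, 1], [0, -0.06, 0, 0, 0, -0.12, 1], [0, 0, 0, 0, 0, -0.15, 1], [0, 0, 0, 0, 0, 0, 1], [0, 0, 0, 0.16, -0.1, 0, 1], [0, 0, 0, 0.16, -0.1, 0, 1], [0, 0, 0, 0.16, -0.1, 0, 1], [0, 0, 0, 0.16, -0.1, 0, 1], [0, 0, 0, 0.1, -0.08, 0, 1], [0, 0, 0, 0, 0, 0, 1], [0, 0, 0, 0, 0, 0, 1]])

```text
time_s: 10.65
tool_pos: [0.6519, 0.1145, 0.1892]
tcp_rot: [3.116, -0.375, -0.028]
contact_force: [0.3, 1.3, 0.5]
width: 0.006
```

```bash
python3 st.py 87 132 112;python3 - <<'E'
from dial import *
from workcell import arm
d=arm.snapshot("scene");print(dial(d,lo=.4,skip=(6,)));crop(d,215,130,180,150,4,"pics/scene7c.png")
d=arm.snapshot("wrist");cv2.imwrite("pics/wrist7.png",d["frame"][:,:,::-1])
E
```

```text
t 10.65 fix xy,tip mm [ 79.  122.  164.2] xaxis in fix [ 1.    -0.001 -0.017] z [-0.018 -0.001 -1.   ] F [-0.   1.3  0.5] w 0.006 q [ 0.01  0.51  1.3  -0.    1.35  1.82]
tool delta units [ 0.035 -0.041  0.208]
[(np.float32(44.420525), np.float64(0.7400000000000003)), (np.float32(44.461964), np.float64(0.7350000000000003)), (np.float32(44.893806), np.float64(0.7300000000000003))]
```

View pics/scene7c.png

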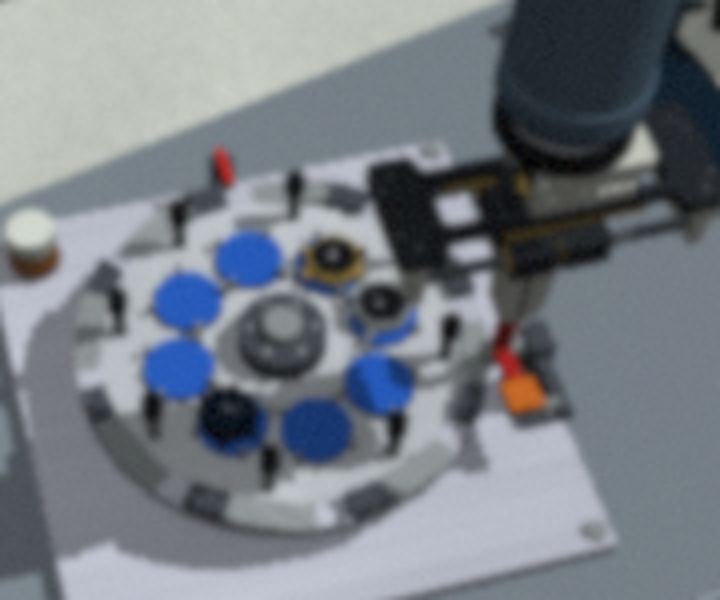

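View pics/wrist7.png

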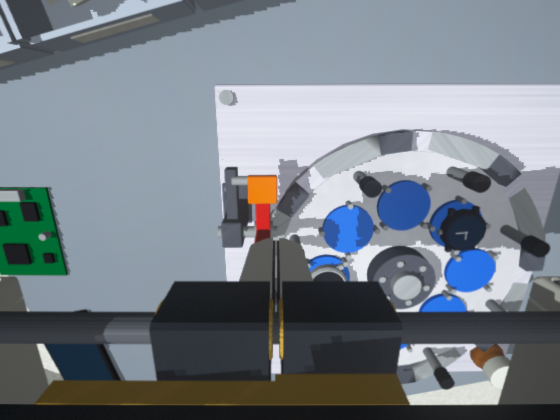

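The dial holds 0.74 and the pawl is still up. The fingers are on the +x side of the red bar, about 10 mm off in −y. I'll align and descend to 112 mm.

servo_tool(moves=[[0, 0.11, 0, 0.05, -0.042, 0, 1], [0, 0, 0, 0, 0, 0, 1], [0, 0, 0, 0, 0, 0.08, 1], [0, 0, 0, 0, 0, 0.08, 1], [0, 0, 0, 0, 0, 0.03, 1], [0, 0, 0, 0, 0, 0, 1], [0, 0, 0, 0, 0, 0, 1]])

```text
time_s: 11.45
tool_pos: [0.6656, 0.1202, 0.1455]
tcp_rot: [3.114, -0.377, 0.009]
contact_force: [-0.4, -0.0, 0.7]
width: 0.009
```

```bash
python3 st.py 22.5 132 112
```

```text
t 11.45 fix xy,tip mm [ 90.9 130.8 120.5] xaxis in fix [ 1.    -0.002  0.006] z [ 0.005 -0.005 -1.   ] F [-0.4 -0.1  0.7] w 0.009 q [ 0.02  0.55  1.34 -0.01  1.25  1.83]
tool delta units [-0.274 -0.004  0.032]
```

servo_tool(moves=[[0, 0, 0, 0, -0.003, 0.03, 1], [0, 0, 0, 0, 0, 0, 1], [0, 0, 0, -0.04, 0, 0, 1], [0, 0, 0, -0.04, 0, 0, 1], [0, 0, 0, -0.04, 0, 0, 1], [0, 0, 0, -0.04, 0, 0, 1], [0, 0, 0, -0.04, 0, 0, 1], [0, 0, 0, 0, 0, 0, 1]])

```text
time_s: 12.25
tool_pos: [0.6134, 0.1343, 0.1404]
tcp_rot: [3.115, -0.377, 0.016]
contact_force: [0.4, -0.3, 0.1]
width: 0.004
```

```bash
python3 st.py 22.5 132 112;python3 - <<'E'
from dial import *
from workcell import arm
d=arm.snapshot("scene");print(dial(d,lo=.4,skip=(5,6)));crop(d,275,150,120,120,5,"pics/scene8c.png")
E
```

```text
t 12.25 fix xy,tip mm [ 36.9 132.2 115.4] xaxis in fix [ 1.    -0.002  0.011] z [ 0.01  -0.005 -1.   ] F [ 0.5 -0.2  0.1] w 0.004 q [ 0.04  0.47  1.48 -0.01  1.18  1.85]
tool delta units [-0.058  0.001  0.013]
[(np.float32(45.061024), np.float64(0.7350000000000003)), (np.float32(45.1882), np.float64(0.7400000000000003)), (np.float32(45.297035), np.float64(0.7300000000000003))]
```

View pics/scene8c.png

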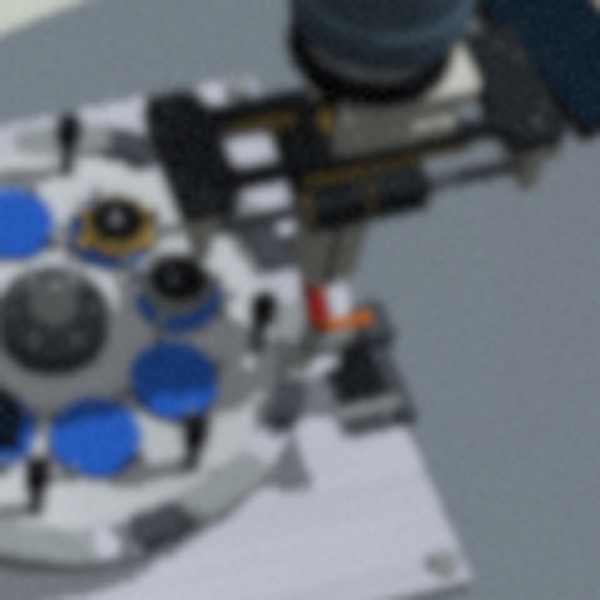

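The pawl is being carried back: bar leaning at (318,303), tab rising at (350,318). I'll continue.

servo_tool(moves=[[0, 0, 0, -0.03, 0, 0.01, 1], [0, 0, 0, -0.03, 0, 0, 1], [0, 0, 0, -0.01, 0, 0, 1], [0, 0, 0, 0, 0, 0, 1], [0, 0, 0, 0, 0, 0, 1], [0, 0, 0, 0, 0, 0, 1]])

```text
time_s: 12.9
tool_pos: [0.5964, 0.1384, 0.1375]
tcp_rot: [3.115, -0.377, 0.018]
contact_force: [0.7, -0.1, 0.5]
width: 0.007
```

```bash
python3 st.py 22.5 132 112;python3 - <<'E'
from dial import *
from workcell import arm
d=arm.snapshot("scene");print(dial(d,lo=.4,skip=(5,6)));crop(d,275,150,120,120,5,"pics/scene9c.png")
E
```

```text
t 12.90 fix xy,tip mm [ 19.4 132.2 112.5] xaxis in fix [ 1.    -0.002  0.012] z [ 0.011 -0.005 -1.   ] F [0.7 0.  0.5] w 0.007 q [ 0.05  0.45  1.53 -0.01  1.15  1.86]
tool delta units [0.012 0.001 0.002]
[(np.float32(46.79832), np.float64(0.7350000000000003)), (np.float32(46.953045), np.float64(0.7300000000000003)), (np.float32(46.99316), np.float64(0.7400000000000003))]
```

View pics/scene9c.png

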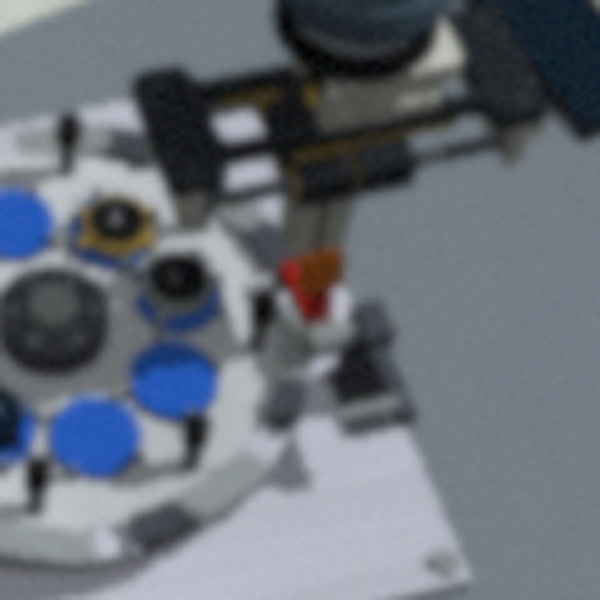

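The pawl has dropped: the tab stands upright at (320,270), behind the fingers. I'll ease a little away from it, lift and withdraw.

servo_tool(moves=[[0, 0, 0, -0.02, 0, 0, 1], [0, 0, 0, 0, 0, -0.06, 1], [0, 0, 0, 0, 0, -0.1, 1], [0, 0, 0, 0, 0, -0.15, 1], [0, 0, 0, 0, 0, -0.15, 1], [0, 0, 0, -0.15, 0.1, 0, 1], [0, 0, 0, -0.15, 0.15, 0, 1], [0, 0, 0, -0.15, 0.19, 0, 1], [0, 0, 0, -0.1, 0.19, 0, 1], [0, 0, 0, -0.05, 0.19, 0, 1], [0, 0, 0, 0, 0.19, 0, 1], [0, 0, 0, 0, 0.19, 0, 1], [0, 0, 0, 0, 0.19, 0, 1], [0, 0, 0, 0, 0, 0, 1], [0, 0, 0, 0, 0, 0, 1]])

```text
time_s: 14.45
tool_pos: [0.364, -0.1597, 0.2562]
tcp_rot: [3.112, -0.378, 0.031]
contact_force: [-0.0, 1.5, 0.3]
width: 0.007
```

```bash
python3 st.py;python3 - <<'E'
from dial import *
from workcell import arm
for n,o in(("scene",(215,130,180,150)),("top",(180,130,160,150))):
    d=arm.snapshot(n);pickle.dump(d,open(n+"9.pkl","wb"));print(n,dial(d,lo=.4,skip=() if n=="scene" else ()));crop(d,*o,4,f"pics/{n}10c.png")
    cv2.imwrite(f"pics/{n}10.png",d["frame"][:,:,::-1])
a=pickle.load(open("scene0.pkl","rb"));b=pickle.load(open("scene9.pkl","rb"))
for k,d in((0,a),(1,b)): crop(d,310,180,60,60,5,f"pics/p{k}.png")
cv2.imwrite("pics/pp.png",np.hstack([cv2.imread("pics/p0.png"),cv2.imread("pics/p1.png")]))
E
```

```text
t 14.45 fix xy,tip mm [-135.9 -212.4  231.2] xaxis in fix [ 1.    -0.003  0.021] z [ 0.019 -0.009 -1.   ] F [-0.4  1.5  0.3] w 0.007 q [-0.7  -0.05  1.85  0.01  1.32  1.11]
scene [(np.float32(47.333973), np.float64(0.7400000000000003)), (np.float32(47.494537), np.float64(0.7450000000000003)), (np.float32(47.69476), np.float64(0.7350000000000003))]
top [(np.float32(40.521763), np.float64(0.7400000000000003)), (np.float32(40.77333), np.float64(0.7350000000000003)), (np.float32(41.59096), np.float64(0.7450000000000003))]
```

View pics/scene10.png

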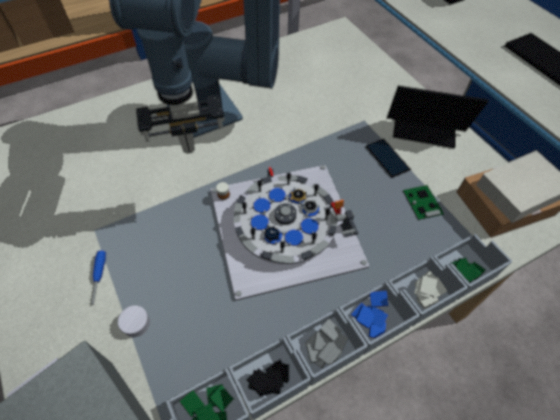

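View pics/top10c.png

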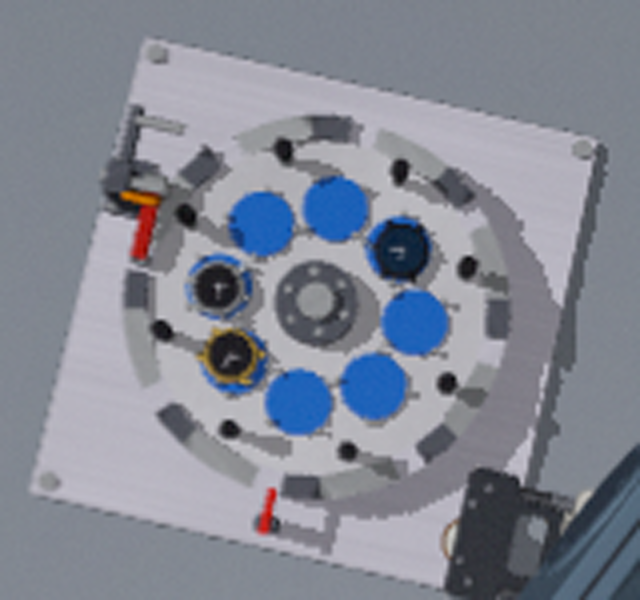

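View pics/pp.png

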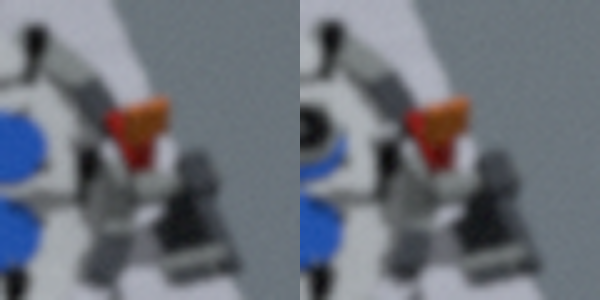

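The pawl looks the same as at the start (fully down), both cameras read the dial at 0.74, and all three watches lie in their nests. Bystanders look unmoved and the arm is clear, so I'm handing in.

```bash
python3 -c "
from workcell import arm
print(arm.finish_job())"
```

```text
the job is handed in; nothing more can be done
None
```

The job is done and handed in. With closed fingertips I tipped the pawl up by its orange tab and pushed the front pin until the dial had gone back one notch. I then tipped the red bar forward so the pawl dropped.

Last checks, taken just before hand-in at about 14.5 s:
- **Dial:** the scene and top cameras both read 0.740 rad, inside the 0.695 to 0.785 play. It started at about −0.015.
- **Pawl:** in close-up it looks the same as its fully-down starting picture.
- **Watches:** all three lie in their nests.
- **Bystanders:** the driver, phone, board and tin look unmoved in the scene view, and so does the jar. The gripper partly hid the jar from the top camera.
- **Forces:** the wrist readings I took stayed below about 2 N, and the arm ended well clear of everything.

No check failed or disagreed.

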